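# Put the blue sample channel away with its set

## Robot

A 6-joint arm with a two-finger parallel gripper is mounted at the origin on the work surface; the furniture and walls round the work are solid. World frame = base frame: x ahead of the robot, y to its left, z up, the work surface at z = 0. Lengths are in m, angles in rad, forces in N, time in s.
With the tool pointing down it reaches from about 0.375 to 0.9 m from the base axis. Payload 3.1 kg.
Tool frame: the origin (TCP) lies between the finger pads; the fingertips stand 8 mm ahead of it and the grasp point (between the pads) lies 11 mm behind it; z points along the fingers, y is the line along which they close (so a half turn about z gives the same grasp; the last joint's range is limited). The gripper opens to 87 mm and grips with 3 to 60 N. Pads are 19 mm wide; open, the fingers measure 117 mm over their backs; the gripper's body (75 mm by 190 mm) begins 51 mm behind the grasp point.
Start: joints at [-1.409, 0.527, 1.433, -0, 1.181, -0.178], TCP at [0.209, -0.589, 0.231] pointing down, gripper open.
Joint ranges: [-3.08, 3.08], [-0.75, 2.2], [0.22, 2.44], [-1.43, 4.57], [0, 2.65], [-2.85, 2.85]. Speed limits (rad/s): [2.79, 2.79, 3.14, 3.14, 3.14, 3.14].

## Interface

Orientations are given as a unit quaternion [x, y, z, w].
In Python, from rig import robot, vision, job gives the robot as it stands.
- The arm moves only by the shell command python3 -m handwheel 'ROWS' [OPENING] [FORCE]. ROWS is JSON, a list of rows, each a list of 4 numbers: the shift along the tool's x, y, z as a fraction of full scale, then the turn about the tool's z as a fraction of full scale. A call has 1 to 20 rows; each row is the pose to reach, as a shift and turn from the pose commanded when the call began, along the tool's axes at that moment, turning the shorter way round; what a row does not reach only later rows make up. Full scale, the value 1, is 300 mm for a shift and 2 pi rad for a turn. A row lasts 1/12 s, in which the tool goes at most 41.7 mm and 7.16 degrees, less where a joint would pass 70% of its speed; a pose out of reach is approached as far as the arm can. A call with a number of a shift or a turn outside -1 to 1 is refused whole. A call with a gripper value outside its range is refused whole. OPENING is the opening in per cent of the stroke, from 0 (shut) to 100 (fully open), set as the call begins (- or left out, the last holds). The fingers move at their own pace and stop on an object; FORCE is the grip in N (left out, the last holds). Time passes only in rows, so rows that repeat a pose let the fingers close. It gives the time, the measured TCP pose, the force, the opening and the grip force at its end, in the units of the state.
- robot.get_obs(): the state, without advancing time (a new reading comes with each control period).
- vision.camera(name): name is "scene" or "top" or "wrist"; returns a dict with "frame" (400x640x3 uint8, red, green, blue), "K" (3x3 intrinsics, pixels), "k1" (the pictures are not rectified: a ray, as slopes to the right and down, at radius r is drawn at 1 + k1 r^2 times it, then the intrinsics apply), "cam_to_world" (4x4, takes a point from camera to world coordinates); the wrist camera has in their place "hand_eye" (4x4, takes a point from camera to tool coordinates, whose origin is the TCP and whose axes are the flange's). Camera axes: x right, y down, z forward; pixel columns grow to the right and rows downward; lengths in m; the calibration is good to about 2 mm. A picture is of the moment at which its call begins: read the wrist's pose just before it. There is no depth.
- job.hand_in(): hands the job in; it is judged then, once.
Trained networks look in the newest picture that a camera, given by its name, has taken for a name from the list of things; names that differ only in an ending like _2 or _b are one class to them, and where a whole thing is asked for, a point or a joint stands for the part that bears it (a point fixed in the world has none). Each returns a list of dicts, best first, with "conf" (0 to 1); they miss things now and then, are a little off and sometimes report something else, mostly with a low value. They report only what shows in the picture. A call takes as long as a camera call. They do not tell look-alikes from the thing itself.
- vision.look_for(camera, label): "point" ([row, column] in pixels, amid what is visible of it).
- vision.outline_of(camera, label): "mask" (400x640 bool, what is visible of it) and "point" ([row, column] in pixels, amid what is visible of it).
The state is a dict: "time": time; "q": joint angles; "joint_velocities": joint speeds; "joint_torque": joint torques, N m; "position": TCP position; "tool_rot": TCP orientation; "ft_force": force on the tool from outside, world axes, zero at the start; "moment": the same for the moment, N m; "grip_width": finger opening in m; "grip_force": force on a finger pad.
Only numpy, scipy, OpenCV 4.12 (cv2) and the standard library are available. Lean on these libraries where they do the work, as an engineer would, in place of code of your own. Each camera call takes 0.05 s, during which the arm holds its last target. There are 200 camera calls.

## Task

Three washed sample channels are draining upside down on the ribbed mat, two bare aluminium and one blue, packed side by side so tightly that no finger fits between them. Push the blue one out of the row lengthwise, sliding it along the mat onto the mat's empty half until it is quite clear of the others, and leave the others lying where they are. Then pick it up and put it away with the two blue channels in the wooden cradle: still upside down, in line with them and with its ends even with theirs, straddling the joint between the two so that its legs hang in their two troughs and rest on the bottom, without shifting the pair.

Things in the scene. Friction and masses are not known exactly. Their poses are not given: they have to be found in the camera images.
- blue_center (a point): Blue channel in the row: U-section of 4 mm sheet, 120 mm long (own y), 56 wide (x), 28 high (z, up), about 0.16 kg, ends open. It lies upside down: web with three drain holes on top, two 4 mm legs on the mat, 48 mm clear between them. Point: its centre, 14 mm above the feet. It starts in any of the three places of the row: channels at 56.5 mm pitch, touching, ends flush.
- alu_1_center (a point): Bare aluminium channel, same size and upside down like the blue one, in another place of the row. Point: its centre, 14 mm above its feet; axes as for the blue one.
- alu_2_center (a point): Bare aluminium channel, same size, upside down, in the third place of the row. Point: its centre.
- mat: Black ribbed rubber mat, fixed, 182 mm (x) by 290 mm (y), 3 mm thick. Origin at the centre of its underside, z up. The channels lie along its y axis; the row's middle is 75 mm from the origin on the -y side (row from y = -135 to -15 mm); the +y half is empty.
- cradle: Plywood cradle, fixed, 142 mm (x) by 148 mm (y). Origin at the centre of its underside, z up. Base 8 mm; rails along the x sides up to 24 mm and lips at the y ends up to 16 mm above the bench hold the blue pair; their joint is at x = 0, along y. A third channel nested over the joint has its centre above the origin, 26 mm above the bench (top 40 mm), with 20 mm sideways play each way.
- set_left_center (a point): Blue channel of the pair in the cradle, same size, loose, open side up (4 mm web on the base, leg tops 36 mm above the bench), on the +x side of the joint. Point: its centre, half-way up. Its trough is 48 mm wide; beside a nested channel's leg 24 mm are left for a finger, so let go there by opening only about 5 mm a side.
- set_right_center (a point): Blue channel of the set, the same, on the -x side of the joint. Point at its centre, half-way up.
Things that resemble listed ones, but are neither listed nor needed, are in the scene too. What is shaped like the part that bears blue_center but yellow is not meant.

How it is judged:
By the outcome, as a careful person would: the job done as asked, in the order asked, and still so for the second after the job is handed in, with the robot touching nothing.
It also fails if it takes over 51 s, if anything falls off the work surface, if the arm or the gripper's body presses on something with over 40 N, if the wrist force passes 120 N, or if a joint passes its speed limit or range.

## Working session

There is one attempt and no reset: what is moved stays moved. The work goes in short steps, Python scripts to look and compute and a shell command to move; the robot and the scene stay as the last step left them, time stands still between calls to the robot, and variables do not carry over. Pictures are saved under pics/ and viewed, at most 11 in all, crops included, and the job is handed in when it is done.

```bash
ls; mkdir -p pics; cat > h.py <<'E'
import numpy as np, cv2
from rig import robot, vision, job
from scipy.spatial.transform import Rotation as R
def cam(n):
    o=robot.get_obs(); c=vision.camera(n)
    if n=='wrist':
        T=np.eye(4);T[:3,:3]=R.from_quat(o['tool_rot']).as_matrix();T[:3,3]=o['position'];c['T']=T@np.array(c['hand_eye'])
    else: c['T']=np.array(c['cam_to_world'])
    c['K']=np.array(c['K']);return c
def ray(c,rc):
    K=c['K'];d=np.array([(rc[1]-K[0,2])/K[0,0],(rc[0]-K[1,2])/K[1,1]]);u=d.copy()
    for _ in range(20): u=d/(1+c['k1']*(u@u))
    return c['T'][:3,3],c['T'][:3,:3]@np.r_[u,1]
def atz(c,rc,z):
    o,d=ray(c,rc);return o+d*(z-o[2])/d[2]
def proj(c,p):
    q=np.linalg.inv(c['T'])@np.r_[p,1];u=q[:2]/q[2];u=u*(1+c['k1']*(u@u))
    return np.array([c['K'][1,1]*u[1]+c['K'][1,2],c['K'][0,0]*u[0]+c['K'][0,2]])
def save(f,n): cv2.imwrite('pics/'+n+'.png',f[:,:,::-1])
E
python3 - <<'E'
from h import *
for n in ['top','scene']:
    c=cam(n);save(c['frame'],n+'0');print(n,c['T'][:3,3].round(3))
    for l in ['blue_center','alu_1_center','mat','cradle','set_left_center']:
        for z in vision.outline_of(n,l)[:5]:
            r=cv2.minAreaRect(np.argwhere(z['mask'])[:,::-1].astype(np.float32))
            print(n,l,round(z['conf'],2),np.round(z['point']),atz(c,z['point'],.03).round(3),np.round(r[0]),np.round(r[1]),round(r[2]))
print(robot.get_obs()['tool_rot'])
E
```

```text
pics
top [ 0.335 -0.077  0.909]
top blue_center 0.84 [264. 337.] [ 0.314 -0.152  0.03 ] [335. 265.] [25. 51.] 18
top blue_center 0.58 [159. 339.] [ 0.572 -0.16   0.03 ] [340. 161.] [22. 48.] 76
top alu_1_center 0.89 [205. 353.] [ 0.455 -0.193  0.03 ] [353. 204.] [23. 47.] 76
top mat 0.72 [174. 395.] [ 0.534 -0.3    0.03 ] [373. 177.] [ 71. 113.] 75
top cradle 0.86 [204. 265.] [0.46  0.023 0.03 ] [251. 183.] [57. 59.] 59
top set_left_center 0.57 [171. 241.] [0.54  0.083 0.03 ] [245. 171.] [22. 48.] 60
top set_left_center 0.17 [182. 345.] [ 0.512 -0.173  0.03 ] [346. 182.] [24. 48.] 76
scene [0.983 0.241 0.752]
scene blue_center 0.8 [248. 245.] [ 0.576 -0.153  0.03 ] [242. 247.] [70. 34.] 12
scene blue_center 0.63 [164. 321.] [ 0.316 -0.142  0.03 ] [321. 166.] [28. 59.] 60
scene blue_center 0.18 [217. 255.] [ 0.506 -0.178  0.03 ] [253. 220.] [66. 24.] 11
scene alu_1_center 0.59 [200. 263.] [ 0.46 -0.19  0.03] [264. 199.] [64. 22.] 11
scene mat 0.84 [221. 191.] [ 0.574 -0.28   0.03 ] [216. 224.] [158.  77.] 12
scene cradle 0.61 [306. 364.] [0.578 0.088 0.03 ] [366. 278.] [75. 88.] 88
scene cradle 0.19 [218. 254.] [ 0.509 -0.179  0.03 ] [253. 220.] [66. 24.] 11
scene set_left_center 0.71 [283. 366.] [0.536 0.07  0.03 ] [365. 286.] [33. 71.] 89
scene set_left_center 0.56 [199. 264.] [ 0.46 -0.19  0.03] [263. 199.] [65. 23.] 12
[ 9.85516312e-01  1.69580653e-01  1.95160515e-05 -5.15181566e-06]
```

```bash
python3 - <<'E'
import cv2
a=cv2.imread('pics/top0.png')[110:310,190:450]; cv2.imwrite('pics/topc.png',cv2.resize(a,None,fx=3,fy=3,interpolation=2))
E
```

```text
(no output)
```

View pics/topc.png

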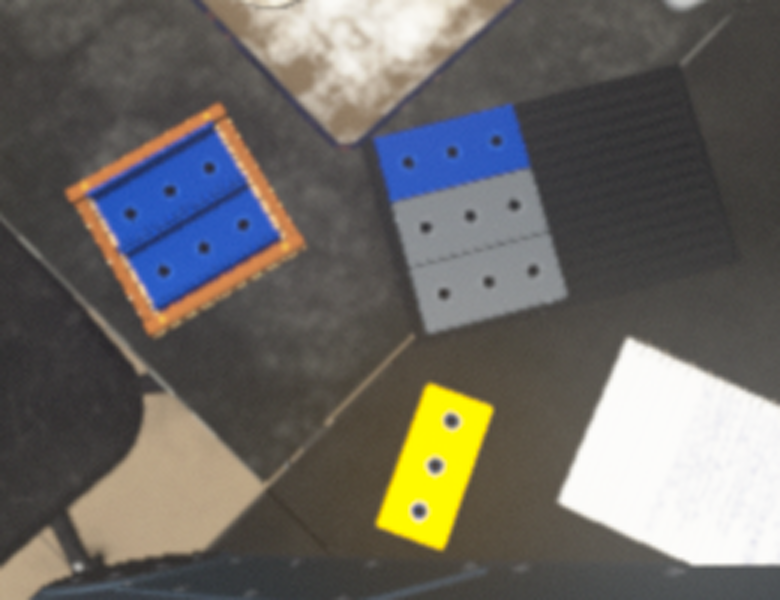

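View pics/scene0.png

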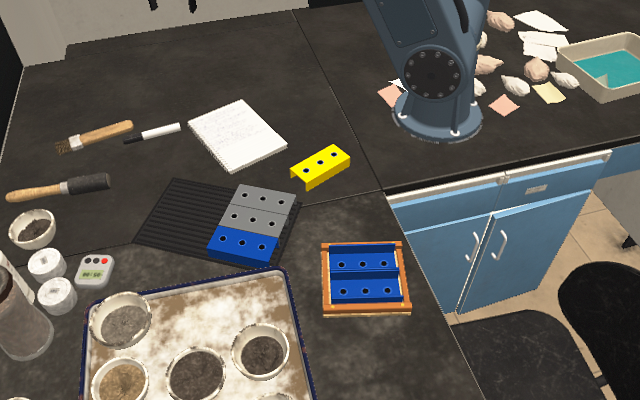

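Crop px: the blue channel in the row is at top-view (row 159, col 339), the far place of the row. The yellow look-alike at (264, 337) stands alone and isn't meant. The blue pair is in the cradle at (183, 251). A tray corner at about (158, 305) is close to the end I need to push, so I'll measure all of these.

```bash
python3 - <<'E'
from h import *
def rect(c,m,z):
    cs,_=cv2.findContours(m.astype(np.uint8),0,1);k=max(cs,key=cv2.contourArea)[:,0]
    p=np.array([atz(c,(b,a),z)[:2] for a,b in k])*1000
    r=cv2.minAreaRect(p.astype(np.float32));return np.round(r[0],1),np.round(r[1],1),round(r[2],1)
for n in ['top','scene']:
    c=cam(n)
    for l,z in [('blue_center',.031),('alu_1_center',.031),('mat',.003),('cradle',.024),('set_left_center',.036)]:
        for o in vision.outline_of(n,l)[:4]: print(n,l,round(o['conf'],2),rect(c,o['mask'],z))
    if n=='top':
        for z in (.0,.02,.04): print('traycorner',atz(c,(110+145/3,190+345/3),z).round(3))
    else:
        for z in (.0,.02,.04): print('traycorner',atz(c,(270,285),z).round(3))
c=cam('wrist');print(np.round(c['hand_eye'],3),c['K'][0,0])
print(R.from_quat(robot.get_obs()['tool_rot']).as_matrix().round(3))
E
```

```text
top blue_center 0.77 (array([ 567.5, -162.8]), array([ 56.2, 121.5]), 14.6)
top blue_center 0.73 (array([ 311.9, -145.1]), array([ 60.4, 123.3]), 68.1)
top alu_1_center 0.93 (array([ 457. , -191.3]), array([ 62.2, 120.8]), 13.0)
top mat 0.55 (array([ 531.4, -249.1]), array([185.5, 291.6]), 14.5)
top cradle 0.87 (array([512.9,  57.8]), array([144.2, 145.7]), 31.0)
top set_left_center 0.9 (array([538.8,  72.2]), array([ 58.8, 118.6]), 30.9)
traycorner [ 0.581 -0.075  0.   ]
traycorner [ 0.576 -0.075  0.02 ]
traycorner [ 0.57  -0.075  0.04 ]
scene blue_center 0.93 (array([ 323.5, -139. ]), array([ 73.8, 130. ]), 69.5)
scene blue_center 0.85 (array([ 576.6, -159.3]), array([ 72.9, 125.6]), 15.3)
scene alu_1_center 0.96 (array([ 459.6, -190.9]), array([ 58.1, 124.1]), 14.6)
scene mat 0.89 (array([ 537.9, -270.1]), array([184.9, 251.4]), 14.5)
scene cradle 0.79 (array([522.2,  59.4]), array([157.4, 149.9]), 31.7)
scene set_left_center 0.79 (array([545.7,  72.2]), array([ 66. , 119.3]), 30.8)
scene set_left_center 0.37 (array([493.4,  41.6]), array([ 58.3, 117.5]), 31.0)
traycorner [ 0.564 -0.077  0.   ]
traycorner [ 0.575 -0.068  0.02 ]
traycorner [ 0.586 -0.06   0.04 ]
[[ 0.    -0.96  -0.281  0.078]
 [ 1.     0.     0.    -0.001]
 [ 0.    -0.281  0.96  -0.155]
 [ 0.     0.     0.     1.   ]] 346.4327941276502
[[ 0.943  0.334  0.   ]
 [ 0.334 -0.943 -0.   ]
 [ 0.     0.    -1.   ]]
```

```bash
python3 -m handwheel '[[0.9,-0.735,0,-0.118],[0.9,-0.735,0,-0.118],[0.9,-0.735,0,-0.118],[0.9,-0.735,0,-0.118],[0.9,-0.735,0,-0.118],[0.9,-0.735,0,-0.118],[0.9,-0.735,0,-0.118],[0.9,-0.735,0,-0.118],[0.9,-0.735,0,-0.118],[0.9,-0.735,0,-0.118]]' 10 20
python3 -m handwheel '[[0.9,0.05,0,-0.118],[0.9,0.05,0,-0.118],[0.9,0.05,0,-0.118],[0.9,0.05,0,-0.118],[0.9,0.05,0,-0.118],[0.9,0.05,0,-0.118],[0.9,0.05,0,-0.118],[0.9,0.05,0,-0.118],[0.9,0.05,0,-0.118],[0.9,0.05,0,-0.118],[0.9,0.05,0,-0.118]]'
cat >> h.py <<'E'
def rect(c,m,z):
    cs,_=cv2.findContours(m.astype(np.uint8),0,1);k=max(cs,key=cv2.contourArea)[:,0]
    p=np.array([atz(c,(b,a),z)[:2] for a,b in k])*1000
    r=cv2.minAreaRect(p.astype(np.float32));return np.round(r[0],1),np.round(r[1],1),round(r[2],1)
def yaw():
    M=R.from_quat(robot.get_obs()['tool_rot']).as_matrix();return np.degrees(np.arctan2(M[1,0],M[0,0])),M[2].round(4)
def togo(p,yw):
    """rows units to bring TCP to world p (mm) and tool-x yaw yw (deg)"""
    o=robot.get_obs();M=R.from_quat(o['tool_rot']).as_matrix()
    d=M.T@(np.array(p)/1000-o['position'])/.3
    print('now',np.round(o['position'],4),yaw()[0].round(2),'rows',d.round(4),'turn',round(-(yw-yaw()[0])/360,4))
E
python3 - <<'E'
from h import *
c=cam('wrist');save(c['frame'],'w1')
for l,z in [('blue_center',.031),('alu_1_center',.031),('mat',.003),('cradle',.024),('set_left_center',.036)]:
    for o in vision.outline_of('wrist',l)[:4]: print(l,round(o['conf'],2),rect(c,o['mask'],z),np.round(o['point']))
E
```

```text
time: 2.08
position: [0.3908, -0.2872, 0.2307]
tool_rot: [0.856, 0.517, 0.0, -0.001]
ft_force: [0.1, -1.3, -0.2]
grip_width: 0.0281
grip_force: 0.0
time: 3.0
position: [0.5292, -0.0612, 0.2305]
tool_rot: [0.613, 0.79, -0.0, -0.0]
ft_force: [0.2, 0.0, 0.6]
grip_width: 0.0087
grip_force: 0.0
blue_center 0.92 (array([ 563.2, -135.8]), array([54.9, 74.8]), 13.8) [235. 326.]
blue_center 0.89 (array([ 318.5, -139.2]), array([ 67.9, 123. ]), 69.5) [200. 115.]
alu_1_center 0.78 (array([ 450.7, -144.8]), array([59.6, 42.5]), 13.3) [233. 235.]
mat 0.56 (array([ 504.9, -117.7]), array([186.2,  52.4]), 2.4) [210. 309.]
set_left_center 0.86 (array([543.4,  68.3]), array([ 57.4, 108.6]), 30.9) [ 55. 371.]
```

View pics/w1.png

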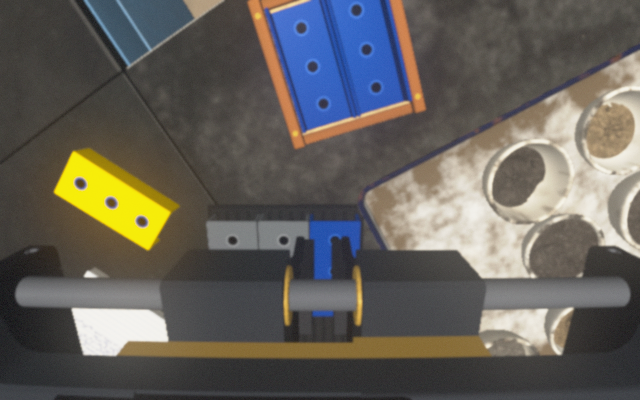

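The wrist view shows the blue channel's end edge at row ~220, columns 309–361. The tray corner is at about (188, 363), the aluminium channels are to the left, and the cradle's holes are visible. Now I'll compute the end corners and the cradle from the hole positions.

```bash
python3 - <<'E'
from h import *
c=cam('wrist')
for n,p,z in [('bl',(221,309),.031),('br',(219.5,361),.031),('al',(221,208),.031),('tray',(190,364),.02),('tray',(190,364),.04)]: print(n,(atz(c,p,z)*1000).round(1))
h=[(28,301),(66,312),(103,323),(10,356),(49,366),(87,376)]
for p in h: print('hole',(atz(c,p,.012)*1000).round(1))
t=vision.camera('top')
print((np.mean([atz(c,p,.012) for p in h],0)*1000).round(1))
# expected push start: TCP 27mm behind end, lateral -4
u=np.radians(14.5);Y=np.array([np.sin(u),-np.cos(u)]);X=np.array([np.cos(u),np.sin(u)])
E=np.array([552.3,-104.3]); p=E-22*Y-4*X; print(p, E, E+145*Y-13*Y); togo([*p,60],104.5); togo([*p,21],104.5)
E
```

```text
bl [ 528.4 -110.9   31. ]
br [582.5 -95.2  31. ]
al [ 421.6 -138.5   31. ]
tray [578.4 -65.1  20. ]
tray [574.7 -60.7  40. ]
hole [473.1  76.9  12. ]
hole [492.4  44.9  12. ]
hole [512.3  12.3  12. ]
hole [521.5 106.4  12. ]
hole [541.   74.2  12. ]
hole [561.2  41.6  12. ]
[516.9  59.4  12. ]
[542.91904935 -84.00227193] [ 552.3 -104.3] [ 585.35016054 -232.09548853]
now [ 0.5295 -0.06    0.2306] 104.45 rows [-0.0887  0.0232  0.5686] turn -0.0001
now [ 0.5295 -0.06    0.2306] 104.45 rows [-0.0887  0.0232  0.6986] turn -0.0001
```

```bash
python3 -m handwheel '[[-0.084,0.03,0.1,0],[-0.084,0.03,0.2,0],[-0.084,0.03,0.3,0],[-0.084,0.03,0.4,0],[-0.084,0.03,0.5,0],[-0.084,0.03,0.57,0],[-0.084,0.03,0.62,0],[-0.084,0.03,0.66,0],[-0.084,0.03,0.68,0],[-0.084,0.03,0.695,0],[-0.084,0.03,0.695,0],[-0.084,0.03,0.695,0]]'
python3 - <<'E'
from h import *
c=cam('scene');save(cv2.resize(c['frame'][150:350,150:450],None,fx=2.5,fy=2.5),'s1');print(robot.get_obs()['position'],yaw())
E
```

```text
time: 4.4
position: [0.5452, -0.0819, 0.0226]
tool_rot: [0.612, 0.791, 0.0, 0.001]
ft_force: [-0.3, -1.1, 0.6]
grip_width: 0.0088
grip_force: 0.0
[ 0.54539981 -0.08195763  0.02290815] (np.float64(104.4919911647853), array([-0.001 ,  0.0015, -1.    ]))
```

View pics/s1.png

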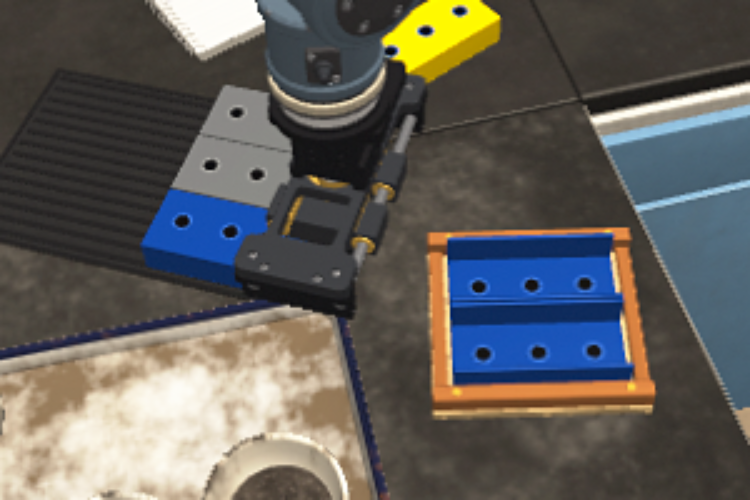

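The gripper is down behind the blue channel's end, between the tray corner and the row, and nothing has been disturbed. Now I'll push it lengthwise.

```bash
python3 -m handwheel '[[-0.015,0,0,0],[-0.03,0,0,0],[-0.045,0,0,0],[-0.06,0,0,0],[-0.075,0,0,0],[-0.09,0,0,0],[-0.105,0,0,0],[-0.12,0,0,0],[-0.135,0,0,0],[-0.15,0,0,0],[-0.165,0,0,0],[-0.18,0,0,0],[-0.195,0,0,0],[-0.21,0,0,0],[-0.225,0,0,0],[-0.24,0,0,0],[-0.255,0,0,0],[-0.27,0,0,0]]'
python3 - <<'E'
from h import *
print(yaw())
c=cam('top')
for l in ['blue_center','alu_1_center']:
    for o in vision.outline_of('top',l)[:3]: print(l,round(o['conf'],2),rect(c,o['mask'],.031))
save(cv2.resize(c['frame'][110:310,190:450],None,fx=3,fy=3),'t2')
E
```

```text
time: 5.95
position: [0.5651, -0.1606, 0.022]
tool_rot: [0.612, 0.791, -0.0, -0.0]
ft_force: [-0.3, 1.6, 1.5]
grip_width: 0.0088
grip_force: 0.7
(np.float64(104.48546026052756), array([ 0., -0., -1.]))
blue_center 0.76 (array([ 310.1, -144.7]), array([ 59.9, 122.9]), 69.4)
```

View pics/t2.png

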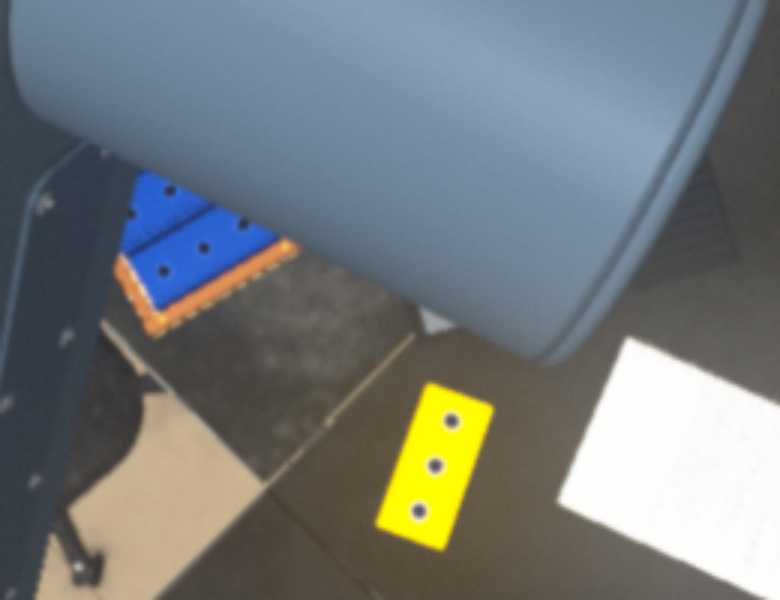

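The top view is blocked by the arm and shows only the yellow look-alike and the cradle. The force is small (about 1.6 N), so I'll keep pushing.

```bash
python3 -m handwheel '[[-0.015,0,0,0],[-0.03,0,0,0],[-0.045,0,0,0],[-0.06,0,0,0],[-0.075,0,0,0],[-0.09,0,0,0],[-0.105,0,0,0],[-0.12,0,0,0],[-0.135,0,0,0],[-0.15,0,0,0],[-0.165,0,0,0],[-0.18,0,0,0],[-0.195,0,0,0],[-0.21,0,0,0],[-0.225,0,0,0],[-0.24,0,0,0],[-0.25,0,0,0],[-0.257,0,0,0],[-0.263,0,0,0],[-0.263,0,0,0]]'
python3 -m handwheel '[[0.02,0,0,0],[0.04,0,0,0],[0.05,0,-0.1,0],[0.05,0,-0.2,0],[0.05,0,-0.3,0],[0.05,0,-0.4,0],[0.05,0,-0.5,0],[0.05,0,-0.5,0],[0.05,0,-0.5,0],[0.05,0,-0.5,0]]' 100
python3 - <<'E'
from h import *
print(robot.get_obs()['position'],yaw())
for n in ['scene','wrist','top']:
  c=cam(n)
  for l in ['blue_center','alu_1_center']:
    for o in vision.outline_of(n,l)[:3]: print(n,l,round(o['conf'],2),rect(c,o['mask'],.031),np.round(o['point']))
  if n!='top': save(c['frame'],n+'3')
E
```

```text
time: 7.77
position: [0.5848, -0.2369, 0.0221]
tool_rot: [0.612, 0.791, -0.0, 0.0]
ft_force: [-0.3, -0.6, -0.5]
grip_width: 0.0084
grip_force: 0.0
time: 8.6
position: [0.5802, -0.2211, 0.1715]
tool_rot: [0.612, 0.791, -0.0, -0.001]
ft_force: [-1.0, -0.6, -0.5]
grip_width: 0.0677
grip_force: 0.0
[ 0.58017505 -0.22107131  0.17153345] (np.float64(104.51625602281247), array([ 0.001, -0.001, -1.   ]))
scene blue_center 0.85 (array([ 322.5, -139.5]), array([ 75.5, 129.9]), 71.1) [163. 321.]
scene blue_center 0.65 (array([ 612.5, -297.7]), array([ 73.1, 131.2]), 15.6) [232. 171.]
scene alu_1_center 0.65 (array([ 459.7, -189.6]), array([ 57.7, 125.1]), 13.9) [198. 265.]
wrist blue_center 0.76 (array([ 336.2, -151.1]), array([ 61.5, 102.8]), 69.3) [40. 53.]
wrist blue_center 0.57 (array([ 598. , -270.8]), array([55.9, 65. ]), 14.6) [257. 330.]
wrist alu_1_center 0.59 (array([ 461.1, -191. ]), array([ 57.3, 119.3]), 14.5) [119. 196.]
```

View pics/scene3.png

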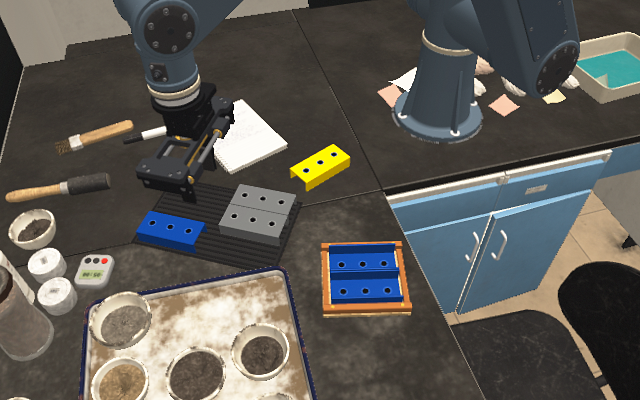

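View pics/wrist3.png

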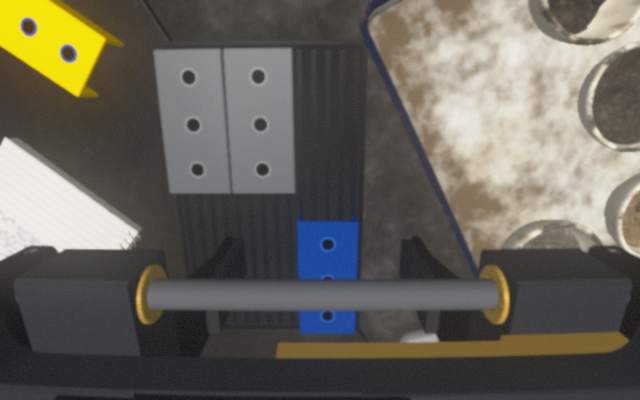

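The blue channel is clear of the row, with its end edge at wrist (221, 299–358) and holes at (244, 328) and (316, 328). Both aluminium channels haven't moved, by scene (198, 265) before and after.

```bash
python3 - <<'E'
from h import *
c=cam('wrist')
Y=np.array([np.sin(np.radians(14.6)),-np.cos(np.radians(14.6))]);
q=[atz(c,p,.031)*1000 for p in [(221,299),(221,358),(244,328),(316,328)]]
for a in q: print(a.round(1))
e=(q[0]+q[1])[:2]/2; C1=e+60*Y; print('end',e,'C',C1)
C2=np.array([587.2,-246.1])+60*Y; print('contact C along-Y diff',(C2-C1)@Y)
for a in [(77,189),(170,198),(76,258),(169,263)]: print('alu hole',(atz(c,a,.031)*1000).round(1))
E
```

```text
[ 567.9 -253.6   31. ]
[ 619.5 -240.3   31. ]
[ 599.  -268.8   31. ]
[ 618.7 -343.5   31. ]
end [ 593.67718878 -246.94371148] C [ 608.80135027 -305.00626171]
contact C along-Y diff -2.449168156426794
alu hole [ 452.1 -155.4   31. ]
alu hole [ 471.6 -230.    31. ]
alu hole [ 506.8 -141.1   31. ]
alu hole [ 526.6 -215.    31. ]
```

```bash
python3 -m handwheel '[[-0.13,0.01,0,0],[-0.25,0.018,0,0],[-0.293,0.018,0.1,0],[-0.293,0.018,0.22,0],[-0.293,0.018,0.34,0],[-0.293,0.018,0.42,0],[-0.293,0.018,0.48,0],[-0.293,0.018,0.518,0],[-0.293,0.018,0.518,0],[-0.293,0.018,0.518,0]]' 100
python3 -m handwheel '[[0,0,0,0],[0,0,0,0],[0,0,0,0],[0,0,0,0],[0,0,0,0],[0,0,0,0],[0,0,0,0],[0,0,0,0]]' 50 15
```

```text
time: 9.93
position: [0.6082, -0.3058, 0.0165]
tool_rot: [0.612, 0.791, -0.0, -0.0]
ft_force: [-0.3, -0.1, 0.1]
grip_width: 0.087
grip_force: 0.0
time: 10.6
position: [0.6081, -0.306, 0.0172]
tool_rot: [0.612, 0.791, -0.0, 0.0]
ft_force: [-1.4, -0.5, 4.0]
grip_width: 0.0559
grip_force: 15.0
```

```bash
python3 -m handwheel '[[0,0,-0.05,0],[0,0,-0.12,0],[0,0,-0.22,0],[0,0,-0.34,0],[0,0,-0.45,0],[0.1,0.01,-0.55,-0.01],[0.2,0.02,-0.61,-0.02],[0.3,0.03,-0.61,-0.03],[0.4,0.045,-0.61,-0.0456],[0.5,0.055,-0.61,-0.0456],[0.6,0.065,-0.61,-0.0456],[0.7,0.08,-0.61,-0.0456],[0.8,0.09,-0.61,-0.0456],[0.88,0.1,-0.61,-0.0456],[0.918,0.103,-0.61,-0.0456],[0.918,0.103,-0.61,-0.0456],[0.918,0.103,-0.61,-0.0456]]'
python3 - <<'E'
from h import *
print(robot.get_obs()['position'],yaw())
c=cam('wrist');save(c['frame'],'w4')
for o in vision.outline_of('wrist','set_left_center')[:3]: print(round(o['conf'],2),rect(c,o['mask'],.036),np.round(o['point']))
for o in vision.outline_of('wrist','cradle')[:2]: print('cr',round(o['conf'],2),rect(c,o['mask'],.024),np.round(o['point']))
E
```

```text
time: 12.02
position: [0.5696, -0.0317, 0.2001]
tool_rot: [0.493, 0.87, -0.0, 0.001]
ft_force: [1.2, -0.7, -0.9]
grip_width: 0.0557
grip_force: 15.0
[ 0.56958039 -0.03166241  0.20007381] (np.float64(120.97933306352213), array([-1.4e-03,  4.0e-04, -1.0e+00]))
0.81 (array([542.3,  70.8]), array([ 55.7, 112.6]), 31.2) [ 68. 354.]
cr 0.89 (array([465.7,  18.3]), array([ 12.6, 130.3]), 31.0) [ 42. 323.]
cr 0.21 (array([585.7, -56.1]), array([130.8, 152.8]), 31.0) [221. 323.]
```

View pics/w4.png

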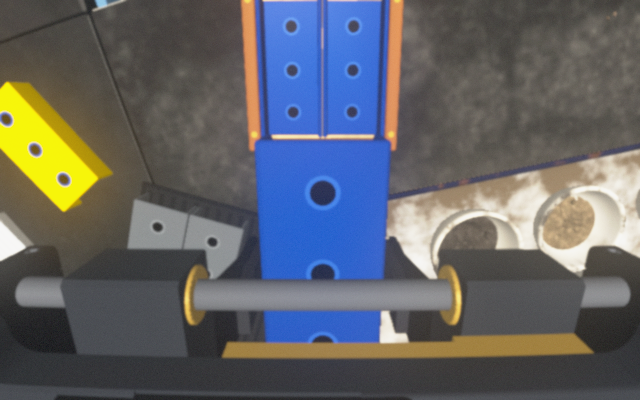

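The held channel is in view and straight, with its hole at (193, 323) and end edge at row ~139. The pair's holes are at (26/70/112, 292) and (26/70/112, 353). I'll measure both with this same camera so its bias cancels.

```bash
python3 - <<'E'
from h import *
c=cam('wrist');g=c['frame'].sum(2).astype(float)
def blob(r,k,s=9):
    w=g[r-s:r+s+1,k-s:k+s+1];m=w<w.min()+0.35*(np.median(w)-w.min());a=np.argwhere(m);return a.mean(0)+[r-s,k-s]
H=[(26,291),(70,292),(112,293),(26,354),(70,353),(112,352)]
P=[atz(c,blob(*h),.012)*1000 for h in H]
for p in P: print(p.round(1))
C=np.mean(P,0)[:2];d=(P[0]-P[2]+P[3]-P[5])[:2];print('cradle C',C.round(1),'len yaw',np.degrees(np.arctan2(d[1],d[0])).round(2),'pitch',np.linalg.norm(d)/4)
o=robot.get_obs();zt=o['position'][2]+.014;M=R.from_quat(o['tool_rot']).as_matrix()
for p in [blob(193,323,16),(139.5,258),(139.5,390)]:
    w=atz(c,p,zt); print(np.round(p,1),'tool mm',(M.T@(w-o['position'])*1000).round(1))
togo([*C,60],120.9)
E
```

```text
[472.7  76.4  12. ]
[492.3  43.6  12. ]
[512.  11.  12.]
[521.2 105.6  12. ]
[541.  73.  12.]
[560.5  40.4  12. ]
cradle C [516.6  58.3] len yaw 121.05 pitch 38.07576220186786
[192.7 322.3] tool mm [ 40.    1.2 -14. ]
[139.5 258. ] tool mm [ 62.2 -24.8 -14.1]
[139.5 390. ] tool mm [ 62.3  28.5 -14. ]
now [ 0.5697 -0.033   0.1997] 120.8 rows [0.3526 0.0038 0.4654] turn -0.0003
```

```bash
python3 -m handwheel '[[0.1,0,0,0],[0.2,0,0,0],[0.3,-0.003,0.05,0],[0.349,-0.003,0.15,0],[0.349,-0.003,0.25,0],[0.349,-0.003,0.34,0],[0.349,-0.003,0.41,0],[0.349,-0.003,0.45,0],[0.349,-0.003,0.466,0],[0.349,-0.003,0.466,0],[0.349,-0.003,0.466,0]]'
python3 - <<'E'
from h import *
o=robot.get_obs();print(o['position'],yaw())
c=cam('wrist');save(cv2.resize(c['frame'][40:260,150:500],None,fx=2.2,fy=2.2),'w5')
M=R.from_quat(o['tool_rot']).as_matrix()
E
```

```text
time: 13.13
position: [0.5154, 0.0573, 0.0601]
tool_rot: [0.494, 0.87, 0.0, 0.0]
ft_force: [-0.5, 0.2, -0.5]
grip_width: 0.0556
grip_force: 15.0
[0.51540557 0.0572815  0.06008514] (np.float64(120.84236170692155), array([-5.e-04,  6.e-04, -1.e+00]))
```

View pics/w5.png

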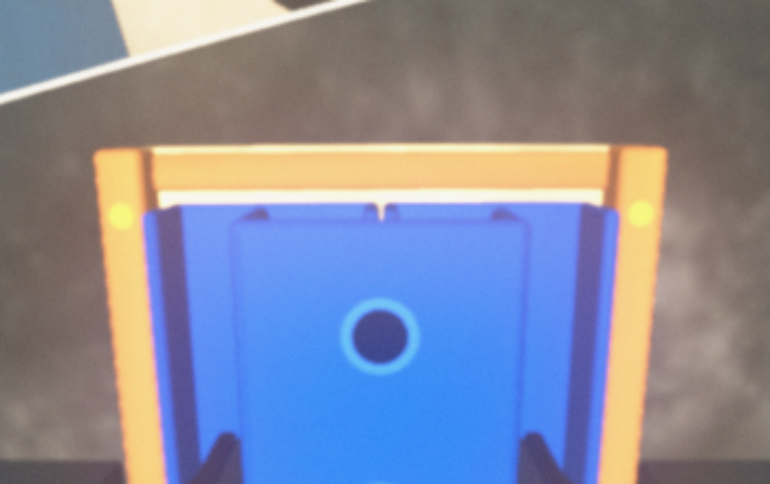

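Close view: the held channel is centred over the joint (crop columns 233–527, joint at 382). Its end edge is at crop row ~220, and the pair's leg-top ends are at ~206. I'll compare them at their own heights.

```bash
python3 - <<'E'
from h import *
import h
o=robot.get_obs();M=R.from_quat(o['tool_rot']).as_matrix();c=cam('wrist')
f=lambda x,y,z:(M.T@(atz(c,(40+y/2.2,150+x/2.2),z)-o['position'])*1000).round(1)
z=.0600
for n,a in dict(leg_joint=(372,206,.036),leg_joint2=(394,206,.036),legL=(163,209,.036),legR=(597,207,.036),heldL=(236,221,z+.014),heldR=(525,221,z+.014),hole=(380,336,z+.014)).items(): print(n,f(*a))
for x in (170,372,394,590):
    print(x,c['frame'][40+int(190/2.2):40+int(235/2.2),150+int(x/2.2)].tolist()[::2])
E
```

```text
leg_joint [61.  -0.6 24.5]
leg_joint2 [61.   4.5 24.5]
legL [ 60.4 -49.4  24.4]
legR [60.9 51.9 24.6]
heldL [ 61.9 -25.3 -13.6]
heldR [ 61.9  28.  -13.5]
hole [ 39.9   1.2 -13.5]
170 [[247, 225, 161], [247, 247, 235], [247, 247, 239], [247, 243, 219], [141, 126, 164], [114, 98, 143], [115, 94, 139], [111, 94, 137], [111, 93, 137], [110, 92, 136]]
372 [[247, 241, 198], [247, 247, 233], [247, 247, 230], [189, 165, 192], [120, 118, 188], [118, 131, 229], [116, 136, 237], [114, 136, 237], [114, 148, 245], [115, 154, 246]]
394 [[247, 244, 206], [247, 247, 240], [247, 247, 239], [185, 172, 225], [115, 124, 215], [114, 126, 223], [114, 127, 228], [113, 131, 235], [111, 144, 244], [116, 154, 246]]
590 [[247, 241, 192], [247, 247, 227], [247, 247, 224], [214, 187, 195], [114, 104, 171], [108, 97, 159], [111, 98, 156], [111, 98, 158], [110, 96, 159], [111, 100, 162]]
```

```bash
python3 -m handwheel '[[-0.003,0.002,0.01,0],[-0.003,0.002,0.03,0],[-0.003,0.002,0.05,0],[-0.003,0.002,0.065,0],[-0.003,0.002,0.08,0],[-0.003,0.002,0.09,0],[-0.003,0.002,0.098,0],[-0.003,0.002,0.104,0],[-0.003,0.002,0.108,0],[-0.003,0.002,0.108,0],[-0.003,0.002,0.108,0]]'
python3 -m handwheel '[[0,0,0.002,0],[0,0,0.004,0],[0,0,0.005,0],[0,0,0.005,0]]'
```

```text
time: 14.15
position: [0.5157, 0.0575, 0.0275]
tool_rot: [0.493, 0.87, 0.0, 0.0]
ft_force: [0.3, -0.4, -0.8]
grip_width: 0.0557
grip_force: 15.0
time: 14.48
position: [0.5157, 0.0575, 0.0262]
tool_rot: [0.493, 0.87, 0.0, 0.0]
ft_force: [-0.3, 0.3, 1.7]
grip_width: 0.056
grip_force: 15.0
```

```bash
python3 -m handwheel '[[0,0,0.001,0],[0,0,0.002,0],[0,0,0.002,0],[0,0,0.002,0]]'
python3 - <<'E'
from h import *
o=robot.get_obs();print(o['ft_force'].round(1) if hasattr(o['ft_force'],'round') else o['ft_force'])
c=cam('wrist');save(cv2.resize(c['frame'][40:260,150:500],None,fx=2.2,fy=2.2),'w6')
E
```

```text
time: 14.82
position: [0.5157, 0.0575, 0.0262]
tool_rot: [0.493, 0.87, 0.0, 0.0]
ft_force: [-0.8, 0.7, 6.4]
grip_width: 0.0556
grip_force: 15.0
[-0.8  0.7  6.4]
```

View pics/w6.png

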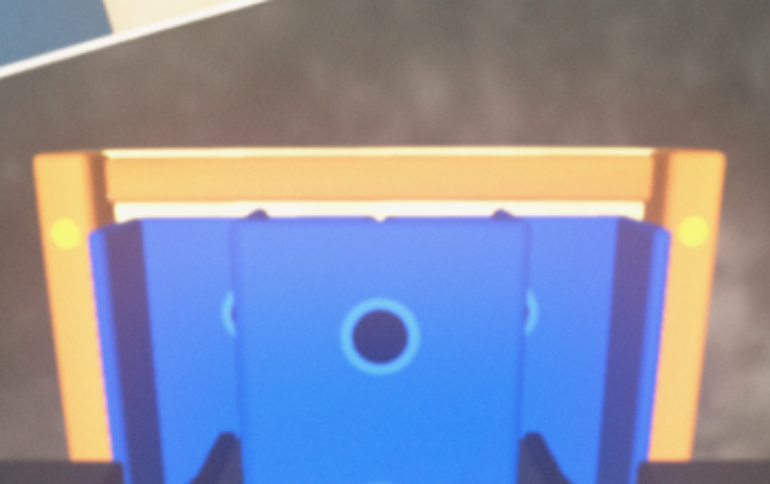

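It's seated (6.4 N), the ends are even (crop rows 220 and 218) and it's centred on the joint. Now I'll release by 5 mm a side and rise straight up.

```bash
python3 -m handwheel '[[0,0,-0.004,0],[0,0,-0.004,0],[0,0,-0.004,0]]'
python3 -m handwheel '[[0,0,0,0],[0,0,0,0],[0,0,0,0],[0,0,0,0],[0,0,0,0],[0,0,0,0]]' 75
python3 -m handwheel '[[0,0,-0.01,0],[0,0,-0.03,0],[0,0,-0.06,0],[0,0,-0.1,0],[0,0,-0.15,0],[0,0,-0.25,0],[0,0,-0.35,0],[0,0,-0.45,0],[-0.1,0,-0.5,0],[-0.2,0,-0.5,0],[-0.3,0,-0.5,0],[-0.35,0,-0.5,0],[-0.35,0,-0.5,0]]'
python3 - <<'E'
from h import *
c=cam('wrist');s=cam('scene');w=cv2.resize(c['frame'][0:200,180:460],None,fx=1.5,fy=1.5);t=cv2.resize(s['frame'][150:350,130:430],None,fx=1.5,fy=1.5)
save(np.vstack([cv2.resize(w,(450,300)),t]),'f7')
for o in vision.outline_of('scene','alu_1_center')[:2]: print(rect(s,o['mask'],.031))
E
```

```text
time: 15.12
position: [0.5156, 0.0575, 0.0265]
tool_rot: [0.493, 0.87, 0.0, 0.0]
ft_force: [1.3, 0.3, -1.8]
grip_width: 0.0557
grip_force: 15.0
time: 15.62
position: [0.5156, 0.0575, 0.0265]
tool_rot: [0.493, 0.87, 0.0, 0.0]
ft_force: [-0.0, 0.7, -0.2]
grip_width: 0.0649
grip_force: 0.0
time: 16.7
position: [0.5717, -0.0354, 0.1775]
tool_rot: [0.495, 0.869, 0.0, 0.002]
ft_force: [-0.3, -0.3, -0.3]
grip_width: 0.0652
grip_force: 0.0
(array([ 464.7, -213.1]), array([56.4, 77.3]), 14.6)
```

View pics/f7.png

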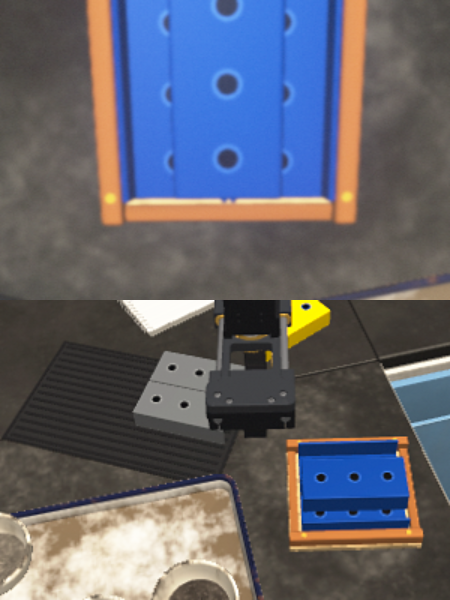

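The blue channel is nested over the joint with even ends, the pair is square in the cradle, and the aluminium channels are undisturbed. The robot is clear of everything.

```bash
python3 -c "
from rig import job
print(job.hand_in())"
```

```text
the job is handed in; nothing more can be done
None
```

The blue channel was pushed out of the row, picked up and nested upside down over the joint of the blue pair with its ends even; the aluminium channels and the pair look unmoved in the last pictures, and the job was handed in at about 17 s.

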